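# Turn the decorating wheel to the red line

## Task

The bowl on the potter's decorating wheel is ready for its next painted stroke. With the fingertips, push the wheel head round (either way) until the white index mark on its rim lines up with the red line on the fixed graduated flange, and leave the wheel standing there. Push it lightly without gripping it, don't touch the bowl - its paint is wet and it must stay centred on the wheel - and leave the other things on the table where they are.

Things in the scene. Friction and masses are not known exactly. Their poses are not given: they have to be found in the camera images.
- wheel_base: Fixed stand: dark foot, column, and an aluminium flange 295 mm across, its flat face 68 mm above the table. On the ring of flange seen outside the head lie fine black scale lines every 15 degrees and one red line 6 mm wide, 24 mm long. Origin on the wheel's axis at table height; z up; its x axis points from the axis along the red line (yaw varies over the full circle).
- wheel_head: Turning head: navy disc 240 mm across, 12 mm thick, top face 75 mm above the table. Origin on the axis in the top face; z up; x points along the white index mark. Turns about z both ways without stops; drag about 0.12 N m (1.2 N at a pin), stays where it is left. Two steel studs (bat pins) on its +y and -y sides give a fingertip something to push.
- index_mark (a point): Outer end of the white index line (6 mm wide, 30 mm long, radial, on the head), at the head's rim: 120 mm from the axis, 75 mm above the table.
- red_line (a point): Inner end of the red line of the flange, taken at the same radius (120 mm from the axis) and height (75 mm) as the index mark, so the two points coincide when they line up.
- pin_a (a point): Steel bat pin, 12 mm diameter, standing 15 mm above the head's top face, 100 mm from the axis, 90 degrees counter-clockwise (seen from above) from the index mark. Point on the pin's axis half-way up, 7.5 mm above the head's top face. It turns with the head.
- pin_b (a point): The other bat pin, same size, 90 degrees clockwise (seen from above) from the index mark.
- bowl: Small cream bisque bowl with five blue strokes, standing loose near the middle of the head: 110 mm across the rim, 54 mm across the foot, 45 mm high (its rim is 120 mm above the table), 0.15 to 0.3 kg. Origin at the centre of its underside, z up. It turns along with the head.
- glaze_jar_mid (a point): Bystander: blue glaze jar with white cap, 62 mm across, 75 mm high; centre, half-way up.
- brush_pot_mid (a point): Bystander: white pot with brushes, 83 mm across, pot 110 mm high, brushes to about 265 mm; centre of the pot, 55 mm up.
- mist_bottle_mid (a point): Bystander: clear mist-spray bottle with black head, 72 mm across, about 140 mm high; point on its axis 65 mm up.
- bisque_mug_mid (a point): Bystander: grey clay-coloured fired mug, 72 mm across plus handle, 85 mm high; centre, half-way up.
Not all that is in view belongs to the job. There is more than one size of the bowl; the job needs the largest.

How it is judged:
By the outcome, as a careful person would: the job done as asked, in the order asked, and still so for the second after the job is handed in, with the robot touching nothing.
It also fails if it takes over 51 s, if anything falls off the work surface, if the arm or the gripper's body presses on something with over 40 N, if the wrist force passes 120 N, or if a joint passes its speed limit or range.

## Robot

A 6-joint arm with a two-finger parallel gripper is mounted at the origin on the work surface. World frame = base frame: x ahead of the robot, y to its left, z up, the work surface at z = 0. Lengths are in m, angles in rad, forces in N, time in s.
With the tool pointing down it reaches from about 0.4 to 0.825 m from the base axis. Payload 7 kg.
Tool frame: the origin (TCP) lies between the finger pads; the fingertips stand 8 mm ahead of it and the grasp point (between the pads) lies 11 mm behind it (arm.finger_overhang is the distance from the TCP to the fingertips, in m); z points along the fingers, y is the line along which they close (so a half turn about z gives the same grasp; the last joint's range is limited). The gripper opens to 88 mm and grips with 3 to 60 N. Pads are 19 mm wide; open, the fingers measure 130 mm over their backs; the gripper's body (78 mm by 193 mm) begins 47 mm behind the grasp point.
Start: joints at [1.56, 0.359, 0.012, 0, -1.224, -0.288], TCP at [0.199, 0.645, 0.235] pointing down, gripper open.
Joint ranges: [-3.07, 3.07], [-1.43, 2.12], [-1.02, 1.25], [-3.03, 1.67], [-3.05, -0], [-3.03, 3.03]. Speed limits (rad/s): [2.39, 2.39, 3.01, 3.14, 3.14, 3.14].

## Interface

Orientations are given as [roll, pitch, yaw] about the fixed x, y, z axes, in that order (R = Rz(yaw) Ry(pitch) Rx(roll)).
In Python, from station import arm gives the robot as it stands.
- The arm moves only by the tool move_arm, never from a script. Its argument "rows" is text: rows parted by semicolons, each of 7 numbers parted by spaces: the turn, a rotation vector about the tool's x, y, z in degrees, then the shift along the tool's x, y, z in m, then the finger opening in m, from 0 to 0.0876. A call has 1 to 8 rows; each row shifts and turns the commanded pose from where the row before left it, along the tool's axes as they then stand; what a row does not reach is not made up. A row lasts 1/8 s, in which the tool goes at most 62.5 mm and 10.7 degrees, less where a joint would pass 70% of its speed; a pose out of reach is approached as far as the arm can. A call is refused whole if a number of a shift passes 0.0625 or a number of a turn 10.7, either way. A call with a gripper value outside its range is refused whole. The fingers move at their own pace and stop on an object; "squeeze" is the grip in N (left out, the last holds). Time passes only in rows, so rows that do not move let the fingers close. It gives the time, the measured TCP pose, the force, the opening and the grip force at its end, in the units of the state.
- arm.get_state(): the state, without advancing time (a new reading comes with each control period).
- arm.grab_frame(name): name is "side" or "top" or "wrist"; returns (picture, depth): 400x640x3 uint8, blue, green, red; 400x640 float32, m along the optical axis (not along the pixel's ray), 0 where there is no reading.
- arm.camera_model(name): a dict with "mtx" (3x3 intrinsics, pixels), "camera_from_world" (4x4, takes a point from world to camera coordinates); the wrist camera has in their place "mount" (4x4, takes a point from camera to tool coordinates, whose origin is the TCP and whose axes are the flange's). Camera axes: x right, y down, z forward; pixel columns grow to the right and rows downward; lengths in m; the calibration is good to about 2 mm. A picture is of the moment at which its call begins: read the wrist's pose just before it. camera_model takes no time and is no camera call.
- arm.job_done(): hands the job in; it is judged then, once.
The state is a dict: "t": time; "q": joint angles; "qd": joint speeds; "joint_efforts": joint torques, N m; "eef_pos": TCP position; "ee_rot": TCP orientation; "force": force on the tool from outside, world axes, zero at the start; "moment": the same for the moment, N m; "width": finger opening in m; "gripper_force": force on a finger pad.
Only numpy, scipy, OpenCV 4.12 (cv2) and the standard library are available. Lean on these libraries where they do the work, as an engineer would, in place of code of your own. Each camera call takes 0.05 s, during which the arm holds its last target. There are 200 camera calls.

## Working session

There is one attempt and no reset: what is moved stays moved. The work goes in short steps, Python scripts to look and compute and a tool call to move; the robot and the scene stay as the last step left them, time stands still between calls to the robot, and variables do not carry over. Pictures are saved under pics/ and viewed, at most 10 in all, crops included, and the job is handed in when it is done.

Besides the shell and the picture viewer there is one more tool, called after "Emit:" by a JSON object that holds its "method" and its "body". move_arm: Moves the arm, as the interface text tells. Its arguments: {"type":"object","properties":{"rows":{"type":"string"},"squeeze":{"type":"number"}},"required":["rows"]}

```bash
mkdir -p pics; python3 - <<'E'
from station import arm
import cv2,numpy as np
for n in ["top","side"]:
    p,d=arm.grab_frame(n); cv2.imwrite(f"pics/{n}0.png",p); np.savez(f"{n}0.npz",p=p,d=d)
    m=arm.camera_model(n); print(n,np.round(m["mtx"],1).tolist(),np.round(m["camera_from_world"],3).tolist())
print(arm.get_state())
E
```

```text
top [[434.0, 0.0, 332.0], [0.0, 434.0, 204.3], [0.0, 0.0, 1.0]] [[-0.001, -1.0, -0.002, 0.019], [-0.994, 0.001, -0.112, 0.645], [0.112, 0.002, -0.994, 1.075], [0.0, 0.0, 0.0, 1.0]]
side [[476.3, 0.0, 312.8], [0.0, 476.3, 194.0], [0.0, 0.0, 1.0]] [[-0.974, -0.227, -0.004, 0.639], [-0.149, 0.651, -0.744, 0.167], [0.172, -0.724, -0.668, 1.097], [0.0, 0.0, 0.0, 1.0]]
{'t': 0.1, 'q': array([ 1.56009748e+00,  3.59327371e-01,  1.11830305e-02, -3.15420649e-04,
       -1.22406225e+00, -2.88094317e-01]), 'qd': array([-0.00127001, -0.00255463,  0.00302988,  0.00085682,  0.00021677,
       -0.00055823]), 'joint_efforts': array([-5.73526868e-04, -5.84163487e+01,  2.93751866e+01,  7.01570034e+00,
        1.01604976e-02, -4.88922694e-05]), 'eef_pos': array([0.19859907, 0.64470652, 0.23372144]), 'ee_rot': array([ 3.14015625e+00, -1.16418010e-04, -2.98900476e-01]), 'force': array([-0.02866321,  0.42308806, -0.6529142 ]), 'moment': array([ 0.0402434 , -0.01615618, -0.02884132]), 'gripper_force': 0.0, 'width': 0.08779960894099909}
```

View pics/top0.png

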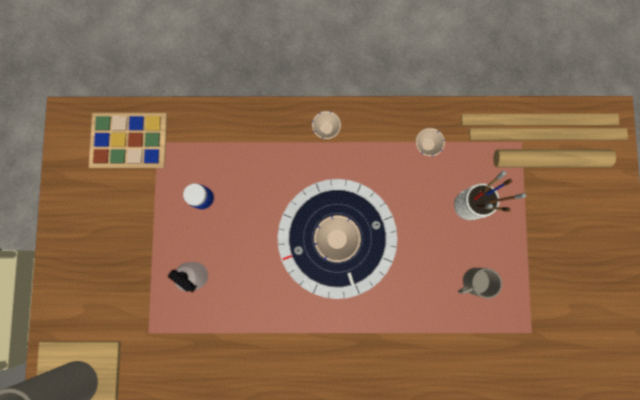

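View pics/side0.png

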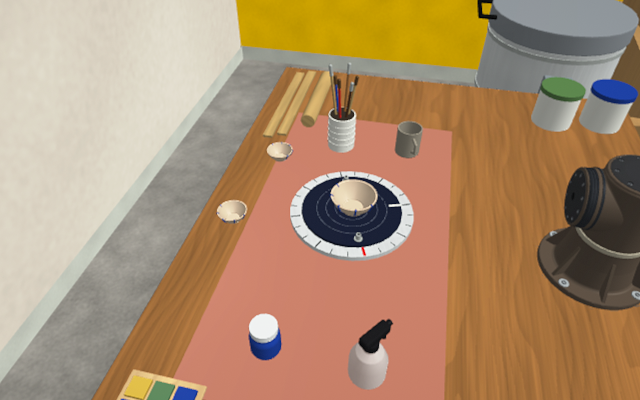

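The top view shows the wheel centre near (337,239), the red line near (288,257), the white index near (352,283), and pins at (376,225) and (298,250). The head needs about 89° clockwise, and I'll push the left pin. The side view agrees. Next I measure it precisely.

```bash
cat > h.py <<'E'
import cv2,numpy as np
from station import arm
def ray(uv,z,n="top"):
    m=arm.camera_model(n);K=m["mtx"];T=m["camera_from_world"];R=T[:3,:3];c=-R.T@T[:3,3]
    uv=np.atleast_2d(uv).astype(float)
    d=np.c_[uv,np.ones(len(uv))]@np.linalg.inv(K).T@R
    return (c+d*((z-c[2])/d[:,2])[:,None])[:,:2]
def measure(n,p,tag,c0=None):
    hsv=cv2.cvtColor(p,cv2.COLOR_BGR2HSV); H,S,V=[hsv[...,i].astype(int) for i in range(3)]
    v,u=np.mgrid[:400,:640]; uv=np.c_[u.ravel(),v.ravel()]
    xy75=ray(uv,.075,n).reshape(400,640,2); xy68=ray(uv,.068,n).reshape(400,640,2)
    if c0 is None: c0=np.array([.57,-.01])
    # outer flange edge: contour of flange+head vs mat
    near=np.hypot(*(xy68-c0).transpose(2,0,1))<.2
    fl=(near&((S<60)&(V>110))).astype(np.uint8)
    cs,_=cv2.findContours(fl,cv2.RETR_EXTERNAL,cv2.CHAIN_APPROX_NONE)
    hull=cv2.convexHull(np.vstack([c for c in cs if cv2.contourArea(c)>5])).reshape(-1,2)
    q=ray(hull,.068,n); A=np.c_[2*q,np.ones(len(q))]; s=np.linalg.lstsq(A,(q**2).sum(1),rcond=None)[0]
    c=s[:2]; r=np.sqrt(s[2]+c@c); print(tag,n,"centre",c.round(4),"R",r.round(4))
    d=xy68-c; rr=np.hypot(d[...,0],d[...,1])
    red=(rr>.119)&(rr<.148)&(S>110)&((H<8)|(H>172))&(V>90)
    w=d[red].mean(0); ar=np.degrees(np.arctan2(w[1],w[0]))
    d=xy75-c; rr=np.hypot(d[...,0],d[...,1])
    wt=(rr>.085)&(rr<.115)&(V>150)&(S<70)
    k,lab,st,ce=cv2.connectedComponentsWithStats(wt.astype(np.uint8),connectivity=8)
    for i in range(1,k):
        if st[i,4]>=3:
            ww=d[lab==i].mean(0); print("  white",st[i,4],ce[i].round(1),"ang",np.degrees(np.arctan2(ww[1],ww[0])).round(2),"r",np.hypot(*ww).round(4))
    print("  red n",red.sum(),"ang",ar.round(2),"r",np.hypot(*w).round(4)); return c,ar
E
python3 - <<'E'
from h import *
for n in ["top","side"]:
    p=np.load(n+"0.npz")["p"]; measure(n,p,"0")
for z,l in ((.0825,[(376,225),(298,250)]),):print(ray(l,z))
for nm,uv,z in (("jar",(199,195),.05),("bottle",(188,277),.12),("pot",(480,202),.11),("mug",(483,283),.08)):print(nm,ray(uv,z))
E
```

```text
0 top centre [0.5592 0.006 ] R 0.1475
  white 4 [376.5 226.5] ang -74.65 r 0.1008
  white 27 [350.2 277.8] ang -161.92 r 0.1027
  red n 18 ang 111.22 r 0.1321
0 side centre [0.5596 0.0117] R 0.1499
  white 238 [354.8 184. ] ang -85.82 r 0.0919
  white 25 [393.2 204.9] ang -159.27 r 0.1026
  white 29 [358.  238.1] ang 108.95 r 0.0949
  red n 18 ang 111.83 r 0.1303
[[ 0.58909184 -0.08923181]
 [ 0.52862411  0.10068955]]
jar [[0.66796193 0.35565134]]
bottle [[0.46617823 0.35300916]]
pot [[ 0.64201666 -0.3356731 ]]
mug [[ 0.44910535 -0.34538335]]
```

Emit:
{"method": "move_arm", "body": {"rows": "0 0 0 0.037 0.038 0 0;0 0 0 0.037 0.038 0 0;0 0 0 0.037 0.038 0 0;0 0 0 0.037 0.038 0 0;0 0 0 0.037 0.038 0 0;0 0 0 0.037 0.038 0 0;0 0 0 0.037 0.038 0 0;0 0 0 0.037 0.038 0 0", "squeeze": 5}}

```text
t: 1.1
eef_pos: [0.3924, 0.2657, 0.2345]
ee_rot: [-3.142, 0.0, -0.298]
force: [0.3, -0.1, -0.5]
width: 0.013
gripper_force: 0.0
```

Emit:
{"method": "move_arm", "body": {"rows": "0 0 0 0.037 0.037 0 0;0 0 0 0.037 0.037 0 0;0 0 0 0.037 0.037 0 0;0 0 0 0.038 0.037 0 0;0 0 10.3 0 0 0 0;0 0 10.3 0 0 0 0;0 0 10.4 0 0 0 0;0 0 0 0 0 0 0"}}

```text
t: 2.1
eef_pos: [0.4907, 0.0819, 0.2343]
ee_rot: [3.141, 0.0, -0.839]
force: [0.8, 0.3, 0.6]
width: 0.0007
gripper_force: 0.0
```

Emit:
{"method": "move_arm", "body": {"rows": "0 0 0 0 0 0.04 0;0 0 0 0 0 0.04 0;0 0 0 0 0 0.03 0;0 0 0 0 0 0.02 0;0 0 0 0 0 0.01 0;0 0 0 0 0 0.006 0;0 0 0 0 0 0 0;0 0 0 0 0 0 0"}}

```text
t: 3.1
eef_pos: [0.4914, 0.0823, 0.0892]
ee_rot: [-3.14, -0.0, -0.839]
force: [-0.6, -0.7, 0.3]
width: 0.0006
gripper_force: 0.0
```

```bash
python3 - <<'E'
from h import *
for n in ["side","top"]:
    p,d=arm.grab_frame(n)
    v=p[130:280,270:440] if n=="side" else p[160:320,250:420]
    cv2.imwrite(f"pics/{n}1.png",cv2.resize(v,None,fx=3,fy=3))
E
python3 -c "
import cv2,numpy as np
a=cv2.imread('pics/side1.png');b=cv2.imread('pics/top1.png')
h=480;o=np.zeros((h,1020,3),np.uint8);o[:450,:510]=a;o[:480,510:]=b[:480]
cv2.imwrite('pics/c1.png',cv2.resize(o,(800,376)))"
```

```text
(no output)
```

View pics/c1.png

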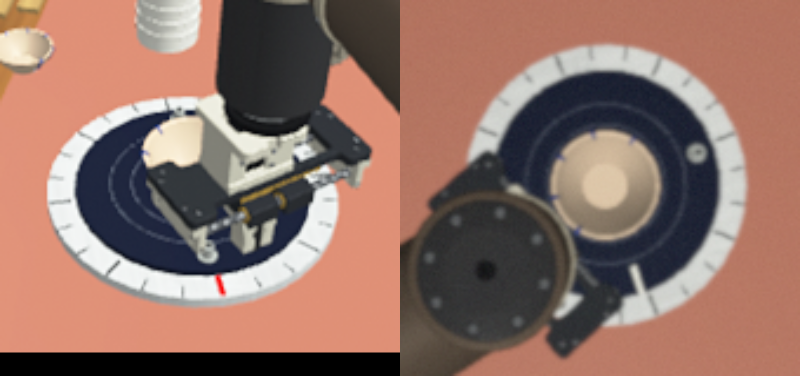

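The fingertips are just beside the pin, at about (205,245) in the side crop, and clear of the bowl. I'll push in a clockwise arc.

Emit:
{"method": "move_arm", "body": {"rows": "0 0 2 0.0001 -0.0036 0 0;0 0 2 0.0001 -0.0036 0 0;0 0 2 0.0001 -0.0036 0 0;0 0 2 0.0001 -0.0036 0 0;0 0 2 0.0001 -0.0036 0 0;0 0 2 0.0001 -0.0036 0 0;0 0 2 0.0001 -0.0036 0 0;0 0 2 0.0001 -0.0036 0 0"}}

```text
t: 4.2
eef_pos: [0.5149, 0.0979, 0.0885]
ee_rot: [3.141, 0.0, -1.121]
force: [-1.4, 0.3, 0.2]
width: 0.0004
gripper_force: 0.6
```

Emit:
{"method": "move_arm", "body": {"rows": "0 0 3 0.0001 -0.0053 0 0;0 0 3 0.0001 -0.0053 0 0;0 0 3 0.0001 -0.0053 0 0;0 0 3 0.0002 -0.0053 0 0;0 0 3 0.0001 -0.0053 0 0;0 0 3 0.0001 -0.0053 0 0;0 0 3 0.0001 -0.0053 0 0;0 0 3 0.0002 -0.0053 0 0"}}

```text
t: 5.2
eef_pos: [0.556, 0.1083, 0.0885]
ee_rot: [3.142, 0.0, -1.541]
force: [-1.5, 0.4, 0.6]
width: 0.0004
gripper_force: 0.6
```

```bash
python3 - <<'E'
from h import *
c=np.array([.5592,.006]);s=arm.get_state();d=s["eef_pos"][:2]-c
print(np.degrees(np.arctan2(d[1],d[0])),np.hypot(*d),s["eef_pos"],s["force"],np.degrees(s["ee_rot"]))
for n in ["side","top"]:
    p,_=arm.grab_frame(n); measure(n,p,"1")
    v=p[130:280,270:440] if n=="side" else p[160:310,250:420]
    cv2.imwrite(f"pics/{n}2.png",cv2.resize(v,(400,353)))
cv2.imwrite("pics/c2.png",np.hstack([cv2.imread("pics/side2.png"),cv2.imread("pics/top2.png")]))
E
```

```text
91.78558984285401 0.10236372962092652 [0.55601041 0.10831402 0.08847272] [-1.51518564  0.42888691  0.60383858] [ 1.79995473e+02  9.40232385e-03 -8.82833107e+01]
1 side centre [0.56   0.0118] R 0.1499
  white 93 [327.  186.7] ang -42.44 r 0.098
  white 46 [370.3 188. ] ang -111.78 r 0.0921
  white 26 [305.5 216.2] ang 25.8 r 0.1109
  white 17 [395.6 220.3] ang 172.2 r 0.1083
  white 26 [386.8 227.1] ang 155.32 r 0.0988
  white 47 [337.5 235.6] ang 80.77 r 0.0938
  white 23 [349.8 236.9] ang 98.0 r 0.091
  red n 15 ang 111.92 r 0.1289
1 top centre [0.559  0.0068] R 0.148
  white 30 [304.3 215.1] ang 55.24 r 0.0969
  white 4 [376.5 243. ] ang -97.87 r 0.0984
  white 13 [377.7 246.5] ang -102.33 r 0.1026
  white 32 [329.  279.4] ang 169.45 r 0.103
  red n 0 ang nan r nanh.py:22: RuntimeWarning: Mean of empty slice.
  w=d[red].mean(0); ar=np.degrees(np.arctan2(w[1],w[0]))
  ret = um.true_divide(
```

View pics/c2.png

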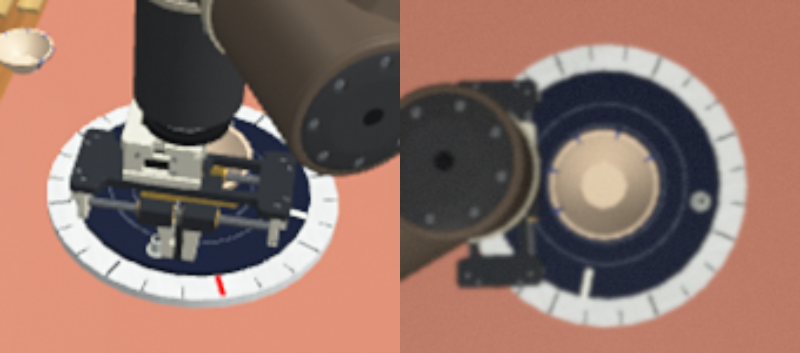

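The wheel turns with the fingers: the index is now at 169.5° (top crop (588,285)), the bowl is untouched, and about 58° is left.

Emit:
{"method": "move_arm", "body": {"rows": "0 0 3 0.0001 -0.0053 0 0;0 0 3 0.0001 -0.0053 0 0;0 0 3 0.0001 -0.0053 0 0;0 0 3 0.0002 -0.0053 0 0;0 0 3 0.0001 -0.0053 0 0;0 0 3 0.0001 -0.0053 0 0;0 0 3 0.0001 -0.0053 0 0;0 0 3 0.0002 -0.0053 0 0"}}

```text
t: 6.3
eef_pos: [0.5973, 0.101, 0.0885]
ee_rot: [3.142, 0.0, -1.958]
force: [-1.3, 1.7, -0.3]
width: 0.0006
gripper_force: 0.6
```

Emit:
{"method": "move_arm", "body": {"rows": "0 0 3 0.0001 -0.0053 0 0;0 0 3 0.0001 -0.0053 0 0;0 0 3 0.0001 -0.0053 0 0;0 0 3 0.0002 -0.0053 0 0;0 0 3 0.0001 -0.0053 0 0;0 0 3 0.0001 -0.0053 0 0;0 0 2 0.0001 -0.0036 0 0;0 0 0 0 0 0 0"}}

```text
t: 7.3
eef_pos: [0.6272, 0.0819, 0.0885]
ee_rot: [-3.141, -0.0, -2.306]
force: [1.4, -0.7, 0.1]
width: 0.0005
gripper_force: 0.0
```

```bash
python3 - <<'E' 2>/dev/null
from h import *
c=np.array([.5592,.006]);s=arm.get_state();d=s["eef_pos"][:2]-c
print(np.degrees(np.arctan2(d[1],d[0])),np.hypot(*d),s["eef_pos"],s["force"],np.degrees(s["ee_rot"]))
for n in ["side","top"]:
    p,_=arm.grab_frame(n); measure(n,p,"2")
    v=p[130:280,270:440] if n=="side" else p[160:310,250:420]
    cv2.imwrite(f"pics/{n}3.png",cv2.resize(v,(400,353)))
cv2.imwrite("pics/c3.png",np.hstack([cv2.imread("pics/side3.png"),cv2.imread("pics/top3.png")]))
E
```

```text
48.13695402812754 0.10192442263459095 [0.6272195  0.08190741 0.08853558] [ 1.38807778 -0.67716066  0.07689425] [-1.79990768e+02 -5.07999742e-03 -1.32106354e+02]
2 side centre [ 0.5826 -0.0058] R 0.1681
  white 23 [313.5 184.3] ang -30.51 r 0.0987
  white 3 [329. 181.] ang -55.24 r 0.0866
  white 23 [307.7 188.7] ang -17.76 r 0.1
  white 32 [370.4 188.1] ang -130.25 r 0.0883
  white 12 [386.9 197.3] ang -157.27 r 0.1096
  white 73 [299.2 210.4] ang 27.31 r 0.1089
  white 39 [319.7 224.3] ang 65.14 r 0.0929
  white 45 [330.3 229. ] ang 82.5 r 0.0944
  red n 222 ang 15.54 r 0.1275
2 top centre [0.559  0.0056] R 0.1473
  white 70 [325.6 198. ] ang 16.17 r 0.1016
  white 4 [299.5 219. ] ang 63.76 r 0.1032
  white 3 [295. 220.] ang 67.38 r 0.1122
  white 31 [302.6 261.9] ang 125.11 r 0.1028
  white 32 [360.9 271. ] ang -144.61 r 0.0995
  red n 18 ang 111.18 r 0.1317
```

View pics/c3.png

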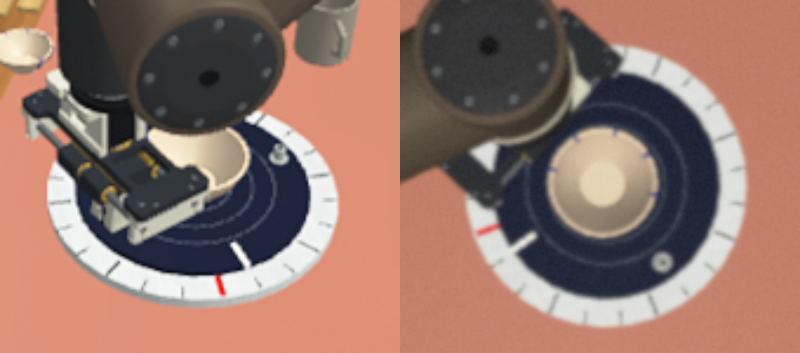

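The index is about 13.9° short of the red line in the top view. I'll advance slowly.

Emit:
{"method": "move_arm", "body": {"rows": "0 0 2 0.0001 -0.0036 0 0;0 0 2 0.0001 -0.0036 0 0;0 0 2 0.0001 -0.0036 0 0;0 0 2 0.0001 -0.0036 0 0;0 0 1.5 0 -0.0027 0 0;0 0 1 0 -0.0018 0 0;0 0 1 0 -0.0018 0 0;0 0 0 0 0 0 0"}}

```text
t: 8.4
eef_pos: [0.641, 0.0665, 0.0886]
ee_rot: [-3.141, -0.0, -2.507]
force: [-0.1, -0.5, -0.5]
width: 0.001
gripper_force: 0.0
```

```bash
cat > fine.py <<'E'
from h import *
def fine(n,c,ref=None):
    P=[arm.grab_frame(n)[0].astype(float) for _ in range(3)]; p=sum(P)/3
    def polar(z,r0,r1,a0=80,a1=150):
        A=np.radians(np.arange(a0,a1,.1));R=np.arange(r0,r1,.001);aa,rr=np.meshgrid(A,R)
        X=np.c_[(c[0]+rr*np.cos(aa)).ravel(),(c[1]+rr*np.sin(aa)).ravel(),np.full(aa.size,z),np.ones(aa.size)]
        m=arm.camera_model(n);q=(X@m["camera_from_world"].T)[:,:3]@m["mtx"].T;q=q[:,:2]/q[:,2:]
        return np.degrees(A),cv2.remap(p.astype(np.float32),q[:,0].reshape(aa.shape).astype(np.float32),q[:,1].reshape(aa.shape).astype(np.float32),cv2.INTER_LINEAR)
    def peak(A,s):
        i=s.argmax();k=abs(A-A[i])<6;w=np.clip(s[k]-s.max()*.35,0,None);return (A[k]*w).sum()/w.sum(),s.max()
    A,I=polar(.075,.095,.116);s=I.min(2).mean(0);iw=peak(A,s-np.median(s))
    A,I=polar(.068,.125,.142);s=(I[...,2]-I[...,:2].mean(2)).mean(0);ir=peak(A,s-np.median(s))
    print(n,"index %.2f (%.0f) red %.2f (%.0f) diff %.2f"%(*iw,*ir,iw[0]-ir[0]))
if __name__=="__main__":
    s=arm.get_state();d=s["eef_pos"][:2]-np.array([.5592,.006]);print(s["t"],"finger",np.degrees(np.arctan2(d[1],d[0])),np.hypot(*d),s["force"])
    fine("top",np.array([.5592,.006]));fine("side",np.array([.5598,.0118]))
E
python3 fine.py
```

```text
8.4 finger 36.47169660655883 0.10176579618452886 [-0.10353878 -0.51086567 -0.52097564]
top index 113.90 (178) red 111.26 (132) diff 2.65
side index 114.67 (222) red 111.83 (204) diff 2.84
```

Emit:
{"method": "move_arm", "body": {"rows": "0 0 0.4 0 -0.0007 0 0;0 0 0.4 0 -0.0007 0 0;0 0 0.4 0 -0.0007 0 0;0 0 0.4 0 -0.0007 0 0;0 0 0.4 0 -0.0007 0 0;0 0 0.4 0 -0.0007 0 0;0 0 0 0 0 0 0;0 0 0 0 0 0 0"}}

```text
t: 9.7
eef_pos: [0.6434, 0.0632, 0.0886]
ee_rot: [-3.141, -0.0, -2.548]
force: [-0.1, 2.1, -0.9]
width: 0.0006
gripper_force: 0.2
```

```bash
python3 fine.py
```

```text
9.7 finger 34.1969166135614 0.10180533989835144 [-0.06745492  2.13803898 -0.88650695]
top index 111.60 (180) red 111.26 (132) diff 0.34
side index 112.33 (222) red 111.83 (204) diff 0.50
```

Emit:
{"method": "move_arm", "body": {"rows": "0 0 0.2 0 -0.0004 0 0;0 0 0.2 0 -0.0004 0 0;0 0 0 0 0 0 0"}}

```text
t: 10.38
eef_pos: [0.6438, 0.0627, 0.0886]
ee_rot: [3.142, 0.0, -2.556]
force: [-0.9, 0.1, 0.7]
width: 0.0008
gripper_force: 0.5
```

```bash
python3 fine.py
```

```text
10.375 finger 33.81431358064267 0.10183603395038174 [-0.88873286  0.0995155   0.67807741]
top index 111.28 (178) red 111.25 (131) diff 0.03
side index 111.94 (222) red 111.83 (204) diff 0.12
```

Aligned. I'll back off from the pin, then go up.

Emit:
{"method": "move_arm", "body": {"rows": "0 0 0 0 0.003 0 0;0 0 0 0 0.005 0 0;0 0 0 0 0.005 0 0;0 0 0 0 0 -0.02 0;0 0 0 0 0 -0.05 0;0 0 0 0 0 -0.05 0;0 0 0 -0.03 0.03 -0.03 0;0 0 0 0 0 0 0"}}

```text
t: 11.68
eef_pos: [0.6465, 0.1177, 0.2417]
ee_rot: [-3.14, 0.006, -2.553]
force: [-0.6, -0.5, -0.1]
width: 0.0003
gripper_force: 0.0
```

```bash
python3 fine.py; python3 - <<'E'
from h import *
p,_=arm.grab_frame("side");q,_=arm.grab_frame("top")
cv2.imwrite("pics/c4.png",np.hstack([cv2.resize(p[130:280,270:440],(400,353)),cv2.resize(q[160:310,250:420],(400,353))]))
E
```

```text
11.675 finger 51.982832996705994 0.14173116737274397 [-0.58496003 -0.45618607 -0.13882544]
top index 111.29 (180) red 111.26 (132) diff 0.03
side index 111.94 (220) red 111.82 (203) diff 0.12
```

View pics/c4.png

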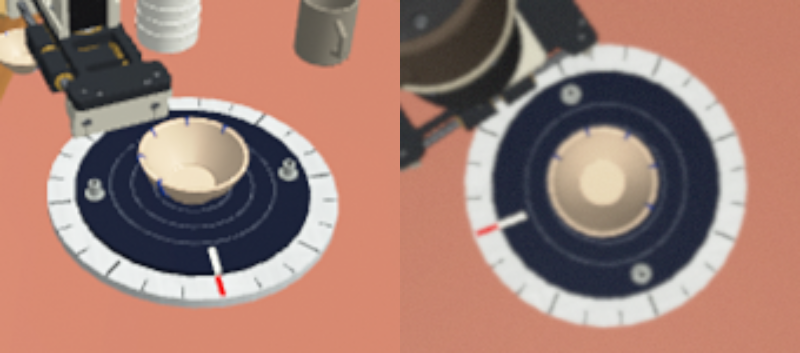

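The white index lines up with the red line in both views, at (215,265) in the side crop and (500,222) in the top crop. The bowl is centred and the arm is clear.

```bash
python3 -c "
from station import arm
print(arm.job_done())"
```

```text
the job is handed in; nothing more can be done
None
```

The job is handed in: I pushed the wheel head about 87° clockwise until the index mark measured within about 0.1° of the red line, and left it standing with the bowl untouched and the arm clear (about 12 s of the 51 s used).

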